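# Snap the stroke spacer onto the dosing piston rod

### The arm

A 6-joint arm with a two-finger parallel gripper is mounted at the origin on a cart in front of the work surface, level with it; the furniture and walls round the work are solid. World frame = base frame: x ahead of the robot, y to its left, z up, the work surface at z = 0. Lengths are in m, angles in rad, forces in N, time in s.
With the tool pointing down it reaches from about 0.3 to 0.875 m from the base axis. Payload 4.2 kg.
Tool frame: the origin (TCP) lies at the very end of the fingers, on their centre line; the grasp point (between the pads) lies 19 mm behind it (robot.hold_point_z is the z of the grasp point in the tool frame, in m); z points along the fingers, y is the line along which they close (so a half turn about z gives the same grasp; the last joint's range is limited). The gripper opens to 85 mm and grips with 20 to 120 N. Pads are 22 mm wide; open, the fingers measure 114 mm over their backs; the gripper's body (76 mm by 85 mm) begins 54 mm behind the grasp point. The pads swing forward as they close: fully open they stand 13 mm farther back than shut.
Start: joints at [-1.351, 0.32, 1.565, -0, 1.257, -0.02], TCP at [0.137, -0.559, 0.197] pointing down, gripper open.
Joint ranges: [-3.11, 3.11], [-0.84, 2.01], [0.21, 2.61], [-1.34, 4.49], [0.05, 2.63], [-2.56, 2.56]. Speed limits (rad/s): [2.57, 2.57, 3.14, 3.14, 3.14, 3.14].

### API

Orientations are given as a 3x3 rotation matrix whose columns are the frame's x, y, z axes.
In Python, from plant import status, imaging, robot gives the robot as it stands.
- The arm moves only by the tool drive_tool, never from a script. Its arguments are lists of equal length, an entry for each row: "dp": the shift along the tool's x, y, z in mm, a list of three; "delta_rot": the turn, a rotation vector about the tool's x, y, z in rad, a list of three; "grip": the gripper's target within -1 to 1 (fully open at 1, half-way at 0, shut at -1). In form: {"dp": [[tx, ty, tz], ...], "delta_rot": [[rx, ry, rz], ...], "grip": [grip, ...]}. A call has 1 to 12 rows; each row is the pose to reach, as a shift and turn from the pose commanded when the call began, along the tool's axes at that moment; what a row does not reach only later rows make up. A row lasts 1/8 s, in which the tool goes at most 62.5 mm and 10.7 degrees, less where a joint would pass 70% of its speed; a pose out of reach is approached as far as the arm can. A call with a gripper value outside its range is refused whole. The fingers move at their own pace and stop on an object; "squeeze" is the grip in N (left out, the last holds). Time passes only in rows, so rows that repeat a pose let the fingers close. It gives the time, the measured TCP pose, the force, the opening and the grip force at its end, in the units of the state.
- status.observe(): the state, without advancing time (a new reading comes with each control period).
- imaging.camera(name): name is "side" or "top"; returns the picture (400x640x3 uint8, red, green, blue); there is no depth.
- imaging.calibration(name): a dict with "camera_matrix" (3x3 intrinsics, pixels), "cam_to_world" (4x4, takes a point from camera to world coordinates). Camera axes: x right, y down, z forward; pixel columns grow to the right and rows downward; lengths in m; the calibration is good to about 2 mm. A picture is of the moment at which its call begins. calibration takes no time and is no camera call.
- robot.job_done(): hands the job in; it is judged then, once.
The state is a dict: "clock": time; "joints": joint angles; "dq": joint speeds; "tau": joint torques, N m; "ee_pos": TCP position; "ee_rot": TCP orientation; "force": force on the tool from outside, world axes, zero at the start; "wrist_torque": the same for the moment, N m; "width": finger opening in m; "finger_force": force on a finger pad.
Only numpy, scipy, OpenCV 4.12 (cv2) and the standard library are available. Lean on these libraries where they do the work, as an engineer would, in place of code of your own. Each camera call takes 0.05 s, during which the arm holds its last target. There are 200 camera calls.

### The job

Set the dosing unit to its small dose: pick up the longer of the two black push-on spacer clips, push it straight down over the bare piston rod between the cylinder head and the drawn-back crosshead until its sprung arms snap past the rod and its crown sits on it, and let go. Then slide the crosshead in by its knob until the spacer is trapped snugly, without play, between crosshead and cylinder head. Press with feeling and never force the spacer or the unit, and leave the shorter clip and the other things on the bench where they are.

Things in the scene. Friction and masses are not known exactly. Their poses are not given: they have to be found in the camera images.
- unit: Bare-metal piston dosing unit fixed on the worktop: base plate 80 x 260 mm, 16 mm high; on it a lying cylinder, 50 mm thick (top 85 mm above the worktop), a bare rod leaving its head, a crosshead on the rod's end. Origin: centre of the underside; z up; y along the rod: cylinder from y = +10 to +127 mm, crosshead on the -y side.
- plunger (a joint): Slide of rod and crosshead along the unit's y (m) = clear gap between cylinder head and crosshead: 0 = touching, grows as it is drawn out (-y), stop at 0.095. Starts at 0.074 to 0.088. 3 to 5 N of friction, stays where left. The rod moves with the crosshead, into the cylinder. With the longer clip trapped it reads 0.045; push home with less than 30 N.
- rod (a point): Point on the rod's axis at the crosshead's inner face, 60 mm above the worktop; axes as the unit's. The rod is 20 mm thick and bare from here along +y to the cylinder head; its top is 70 mm above the worktop.
- head_face (a point): Point on the rod's axis at the cylinder head's face (fixed), where the rod enters the cylinder; axes as the unit's.
- knob (a point): Point on the axis of the crosshead's upright black knob, 102 mm above the worktop; axes as the unit's. Knob: 16 mm thick, from 84 to 114 mm above the worktop, in the middle of the crosshead, a block 44 mm wide (x) and 16 mm thick (y), so 8 mm from its inner face.
- long_clip: The longer push-on spacer clip, black plastic: 45 mm long (its y, along the bore), about 31 mm wide (x), 69 mm high, standing mouth down. A grip tab (14 mm in x, 26 mm in y) stands on the flat crown, from 35 to 69 mm above the underside. Two sprung arms hang below, with inward lips (mouth 14 mm, flared below). Origin: centre of the underside, z up; alike after half a turn about z.
- long_clip_bore (a point): Axis of the longer clip's bore, 17 mm above its underside, 10 mm under the crown; on the rod's axis when home. Pressing it over the rod takes 10 to 14 N until the lips pass the widest point; then it draws itself on, and when the crown meets the rod top the force climbs steeply. A push of 30 N is too much. Seated, it grips the rod but slides along it with 5 to 8 N.
- long_clip_tab (a point): Grip point in the longer clip's tab, 59 mm above its underside (24 mm above the crown's flat top, 10 mm below the tab's top).
- short_clip: The shorter clip: the same shape and height but only 30 mm long (y). Origin: centre of the underside. Not to be used; leave it.
- funnel: Steel funnel standing mouth down, 68 mm wide, 72 mm high; origin at the centre of its underside. Leave it.
- counter: Tally counter, 44 x 51 x 30 mm; origin at the centre of its underside. Leave it.
- label_roll: Roll of labels, 66 mm wide, 39 mm high; origin at the centre of its underside. Leave it.
Things that resemble listed ones, but are neither listed nor needed, are in the scene too. What is shaped like the long_clip but purple is not meant.

How it is judged:
By the outcome, as a careful person would: the job done as asked, in the order asked, and still so for the second after the job is handed in, with the robot touching nothing.
It also fails if it takes over 61 s, if anything falls off the work surface, if the arm or the gripper's body presses on something with over 40 N, if the wrist force passes 120 N, or if a joint passes its speed limit or range.

## Working session

There is one attempt and no reset: what is moved stays moved. The work goes in short steps, Python scripts to look and compute and a tool call to move; the robot and the scene stay as the last step left them, time stands still between calls to the robot, and variables do not carry over. Pictures are saved under pics/ and viewed, at most 10 in all, crops included, and the job is handed in when it is done.

Besides the shell and the picture viewer there is one more tool, called after "Emit:" as name(argument=value, ...), one argument or row to a line, values as JSON. drive_tool: Moves the arm, as the interface text tells. Its arguments: {"type":"object","properties":{"dp":{"type":"array"},"delta_rot":{"type":"array"},"grip":{"type":"array"},"squeeze":{"type":"number"}},"required":["dp","delta_rot","grip"]}

```bash
mkdir -p pics; cat > h.py <<'E'
import numpy as np, cv2
from plant import status, imaging, robot
def ray(n,u,v):
    c=imaging.calibration(n);K=np.array(c["camera_matrix"]);T=np.array(c["cam_to_world"])
    d=T[:3,:3]@np.linalg.solve(K,[u,v,1.]);return T[:3,3],d
def onz(n,u,v,z):
    o,d=ray(n,u,v);return o+d*(z-o[2])/d[2]
def proj(n,p):
    c=imaging.calibration(n);K=np.array(c["camera_matrix"]);T=np.linalg.inv(np.array(c["cam_to_world"]))
    q=K@(T[:3,:3]@np.array(p)+T[:3,3]);return q[:2]/q[2]
def snap(n,f):
    im=imaging.camera(n);cv2.imwrite(f,cv2.cvtColor(np.array(im),cv2.COLOR_RGB2BGR));return np.array(im)
E
python3 - <<'E'
from h import *
np.set_printoptions(precision=4,suppress=True)
for n in("top","side"):
    snap(n,f"pics/{n}0.png");c=imaging.calibration(n);print(n,np.array(c["camera_matrix"]),np.array(c["cam_to_world"]))
s=status.observe();print(s["clock"],s["ee_pos"],s["ee_rot"],s["width"],s["force"],robot.hold_point_z)
E
```

```text
top [[405.9208   0.     317.6567]
 [  0.     405.9208 203.4217]
 [  0.       0.       1.    ]] [[ 0.0197 -0.9943  0.105   0.4081]
 [-0.9998 -0.0201 -0.0032  0.0775]
 [ 0.0053 -0.1049 -0.9945  1.1232]
 [ 0.      0.      0.      1.    ]]
side [[365.7137   0.     318.9992]
 [  0.     365.7137 196.5423]
 [  0.       0.       1.    ]] [[-0.9833 -0.1034  0.1495  0.3457]
 [-0.1818  0.5612 -0.8075  0.9315]
 [-0.0004 -0.8212 -0.5706  0.7124]
 [ 0.      0.      0.      1.    ]]
0.1 [ 0.1365 -0.5581  0.1966] [[ 0.9714  0.2375 -0.0003]
 [ 0.2375 -0.9714  0.0015]
 [ 0.0001 -0.0016 -1.    ]] 0.08503951875350693 [-0.3388  0.5364  0.6235] -0.0187
```

View pics/top0.png

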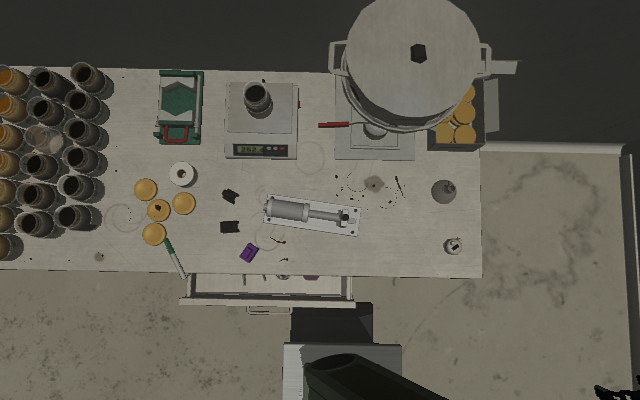

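View pics/side0.png

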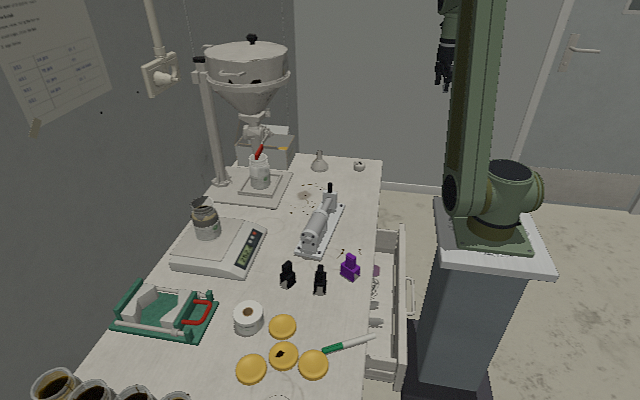

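Top view: two black clips at (230,196) and (229,227), a purple one at (249,252), and the unit at (312,214) with its knob near (345,215). In the side view the black clips are at (287,273) and (320,279). The candidates are those two black clips. I'll check their lengths with a close crop and masks.

```bash
python3 - <<'E'
from h import *
np.set_printoptions(precision=4,suppress=True)
t=cv2.imread("pics/top0.png");s=cv2.imread("pics/side0.png")
a=cv2.resize(t[180:270,205:375],(800,424),interpolation=cv2.INTER_CUBIC)[:300]
b=cv2.resize(s[175:300,260:380],(288,300),interpolation=cv2.INTER_CUBIC)
b=cv2.resize(s[250:300,270:340],(420,300),interpolation=cv2.INTER_CUBIC)
b2=cv2.resize(s[175:265,280:360],(267,300),interpolation=cv2.INTER_CUBIC)
c=np.zeros((600,800,3),np.uint8);c[:300]=a;c[300:,:420]=b;c[300:,430:697]=b2
cv2.imwrite("pics/crop1.png",c)
for n,im,box in(("top",t,(185,240,215,245)),("side",s,(255,300,270,335))):
    y0,y1,x0,x1=box;m=(im[y0:y1,x0:x1].max(2)<60).astype(np.uint8)
    k,l,st,ce=cv2.connectedComponentsWithStats(m)
    for i in range(1,k):
        if st[i,4]>30:
            P=np.argwhere(l==i)[:,::-1]+[x0,y0];r=cv2.minAreaRect(P.astype(np.float32));print(n,st[i],ce[i]+[x0,y0],r, onz(n,*r[0],0.05))
E
```

```text
top [  7   4  17  15 147] [229.4422 195.4218] ((229.20770263671875, 195.2615203857422), (15.008201599121094, 11.163125991821289), 29.744882583618164) [0.5385 0.3098 0.05  ]
top [  5  36  19  12 206] [228.8835 226.3495] ((229.0, 226.5), (11.0, 18.0), 90.0) [0.4554 0.3068 0.05  ]
side [ 10   5  16  29 275] [287.5055 274.1891] ((287.5, 274.0), (28.0, 15.0), 90.0) [0.5346 0.3328 0.05  ]
side [ 43  10  13  30 243] [319.8272 279.0247] ((320.2049560546875, 279.24591064453125), (11.860180854797363, 28.699831008911133), 5.194429397583008) [0.4533 0.3349 0.05  ]
```

View pics/crop1.png

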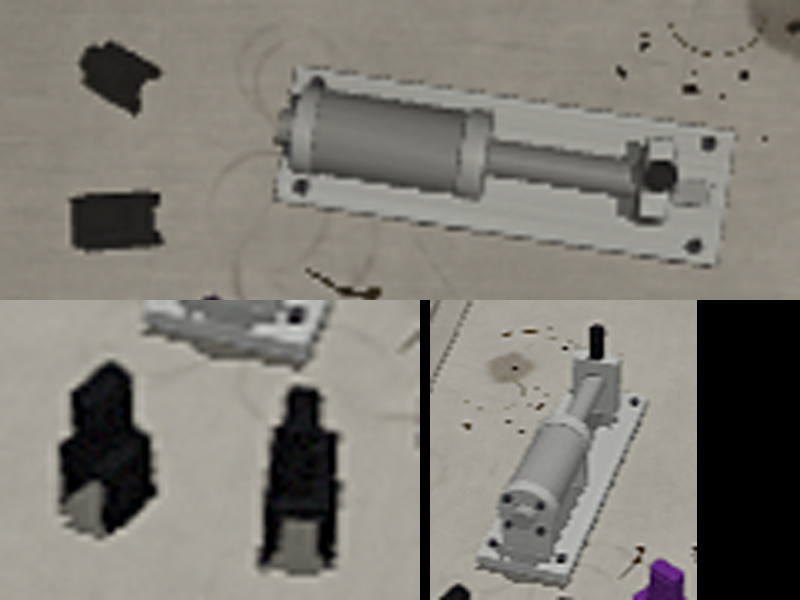

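The lower black clip (229,227 top view, 320,279 side view) measures 18x11 px, about 45x30 mm, so it is the long one. The upper one is the short clip. The unit's cylinder is on the +y side and its knob top is near (345,217). Next I'll refine these measurements.

```bash
python3 - <<'E'
from h import *
np.set_printoptions(precision=4,suppress=True)
t=cv2.imread("pics/top0.png");s=cv2.imread("pics/side0.png")
f=lambda x,y:(205+x/4.706-.4,180+y/4.706-.4)
B=[onz("top",*f(*p),.016) for p in((317,82),(301,187),(709,143),(694,246))]
B=np.array(B);ctr=B.mean(0);d=(B[0]+B[1]-B[2]-B[3])[:2];d/=np.linalg.norm(d)
print("unit ctr",ctr,"yaxis",d,"yaw",np.arctan2(-d[0],d[1]), np.linalg.norm(B[0]-B[1]),np.linalg.norm(B[0]-B[2]))
# knob in top
m=(t[205:230,338:355].max(2)<60).astype(np.uint8);P=np.argwhere(m)[:,::-1]+[338,205];print("knob px",P.min(0),P.max(0),P.mean(0))
k=onz("top",*f(660,175),.114);print("knob",k,"in unit x,y",(k-ctr)[:2]@np.array([d[1],-d[0]]),(k-ctr)[:2]@d)
print("head",onz("top",*f(488,160),.06),(onz("top",*f(488,158),.06)-ctr)[:2]@d)
m=(s[180:200,320:345].max(2)<60).astype(np.uint8);P=np.argwhere(m)[:,::-1]+[320,180];print("knob side px",P.min(0),P.max(0), proj("side",k),"top z.114")
# clip
m=(t[215:240,212:245].max(2)<75).astype(np.uint8);P=np.argwhere(m)[:,::-1]+[212,215];x0,y0=P.min(0);x1,y1=P.max(0);print(x0,x1,y0,y1)
for z in(0,.035,.069):print(z,onz("top",x0-.5,226.5,z),onz("top",x1+.5,226.5,z),onz("top",229,y0-.5,z)[0],onz("top",229,y1+.5,z)[0])
print("side tabtop",onz("side",320,265,.069), onz("side",320,265,.069))
g=cv2.cvtColor(t,cv2.COLOR_BGR2GRAY)[217:237,214:245];print(g)
g=cv2.cvtColor(s,cv2.COLOR_BGR2GRAY)[262:298,310:332];print(g[::2])
E
```

```text
unit ctr [0.4942 0.089  0.016 ] yaxis [0.1316 0.9913] yaw -0.13199883491827083 0.06194698470512292 0.23124968324171769
knob px [340 211] [348 226] [343.6545 217.9091]
knob [0.4825 0.0058 0.114 ] in unit x,y -0.0005962614939849942 -0.0839860856937361
head [0.493  0.0981 0.06  ] 0.009046083992213802
knob side px [320 183] [331 192] [330.1887 182.615 ] top z.114
220 239 221 232
0 [0.4571 0.3437 0.    ] [0.4582 0.2885 0.    ] 0.47421564766770674 0.4410989425835403
0.035 [0.4556 0.3354 0.035 ] [0.4566 0.2819 0.035 ] 0.4721544031950802 0.44006961102746567
0.069 [0.4541 0.3273 0.069 ] [0.4551 0.2755 0.069 ] 0.47015205142167155 0.43906968894442167
side tabtop [0.4589 0.3071 0.069 ] [0.4589 0.3071 0.069 ]
[[133 132 136 136 136 136 137 137 138 136 136 138 138 140 139 139 140 140
  139 139 139 138 140 138 137 134 136 135 136 137 138]
 [132 132 134 136 137 137 138 140 140 138 137 136 134 140 139 138 140 141
  139 139 139 140 138 136 136 136 134 135 133 135 137]
 [134 132 133 134 135 138 139 140 139 139 139 136 137 140 139 139 140 140
  141 140 139 140 135 137 140 137 138 141 142 143 143]
 [139 1
[... 3161 characters left out ...]
0  11  21  25  26   0 104 160
  165 164 162 162]
 [165 165 170 138  16  16  25  30  27  23  24  23  29  21  28   0 101 153
  165 163 159 163]
 [164 165 173 140   1   4  21  48  57  45  26  27  32  30   8   2 139 171
  163 162 162 166]
 [165 165 173 144  25   1  37  85 104 100  98 107  83  15   2  15 139 172
  163 162 164 163]
 [162 164 176 147  10   2  59  95 100  97  97 104  78   1   7  32 141 172
  162 161 163 163]
 [164 171 151  69   0  59  96 101 100  97  99 101  82  36   0  22 132 169
  161 160 164 165]
 [168 173 143  87  94  95  91  90  94  95  95  95  96  93  56  90 150 164
  162 163 163 163]
 [166 166 165 164 164 163 166 167 169 170 171 172 170 169 166 164 164 162
  161 162 164 164]]
```

Emit:
drive_tool(
  dp=[
    [377, -225, 0],
    [377, -225, 0],
    [377, -225, 0],
    [377, -225, 0],
    [377, -225, 0],
    [377, -225, 0],
    [377, -225, 0],
    [518, -768, 40],
    [518, -768, 40],
    [518, -768, 40],
    [518, -768, 40],
    [518, -768, 40],
  ],
  delta_rot=[
    [0, 0, -0.15],
    [0, 0, -0.3],
    [0, 0, -0.45],
    [0, 0, -0.6],
    [0, 0, -0.75],
    [0, 0, -0.9],
    [0, 0, -1.05],
    [0, 0, -1.2],
    [0, 0, -1.35],
    [0, 0, -1.4],
    [0, 0, -1.4],
    [0, 0, -1.4],
  ],
  grip=[0, 0, 0, 0, 0, 0, 0, 0, 0, 0, 0, 0],
)

```text
clock: 1.6
ee_pos: [0.4529, 0.0621, 0.1749]
ee_rot: [[-0.069, 0.998, 0.0], [0.998, 0.069, -0.0], [-0.0, 0.0, -1.0]]
force: [1.0, 0.4, 0.0]
width: 0.0427
finger_force: 0.0
```

Emit:
drive_tool(
  dp=[
    [225, 20, 30],
    [225, 20, 30],
    [225, 20, 30],
    [225, 20, 30],
    [225, 20, 30],
    [225, 20, 30],
  ],
  delta_rot=[
    [0, 0, 0],
    [0, 0, 0],
    [0, 0, 0],
    [0, 0, 0],
    [0, 0, 0],
    [0, 0, 0],
  ],
  grip=[0, 0, 0, 0, 0, 0],
)

```text
clock: 2.35
ee_pos: [0.4574, 0.2853, 0.1447]
ee_rot: [[-0.069, 0.998, -0.001], [0.998, 0.069, -0.001], [-0.001, -0.001, -1.0]]
force: [0.5, -0.2, -0.5]
width: 0.0425
finger_force: 0.0
```

```bash
python3 - <<'E'
from h import *
np.set_printoptions(precision=4,suppress=True)
a=snap("top","pics/top1.png");b=snap("side","pics/side1.png")
s=status.observe();print(s["clock"],s["ee_pos"],s["ee_rot"],s["force"],s["joints"])
c=np.zeros((600,800,3),np.uint8)
i=cv2.imread("pics/side1.png");c[:600,:400]=cv2.resize(i[215:305,290:350],(400,600),interpolation=cv2.INTER_CUBIC)
i=cv2.imread("pics/top1.png");c[:400,400:]=cv2.resize(i[200:250,205:255],(400,400),interpolation=cv2.INTER_CUBIC)
cv2.imwrite("pics/crop2.png",c)
e=s["ee_pos"];print(proj("side",e),proj("top",e))
E
```

```text
2.45 [0.4577 0.2847 0.1452] [[-0.0677  0.9977 -0.0002]
 [ 0.9977  0.0677 -0.0006]
 [-0.0006 -0.0002 -1.    ]] [ 0.9229 -1.5984  0.4447] [ 0.5354  0.303   1.7277 -0.0004  1.1114  0.4679]
[322.2414 235.2327] [229.8203 223.8273]
```

View pics/crop2.png

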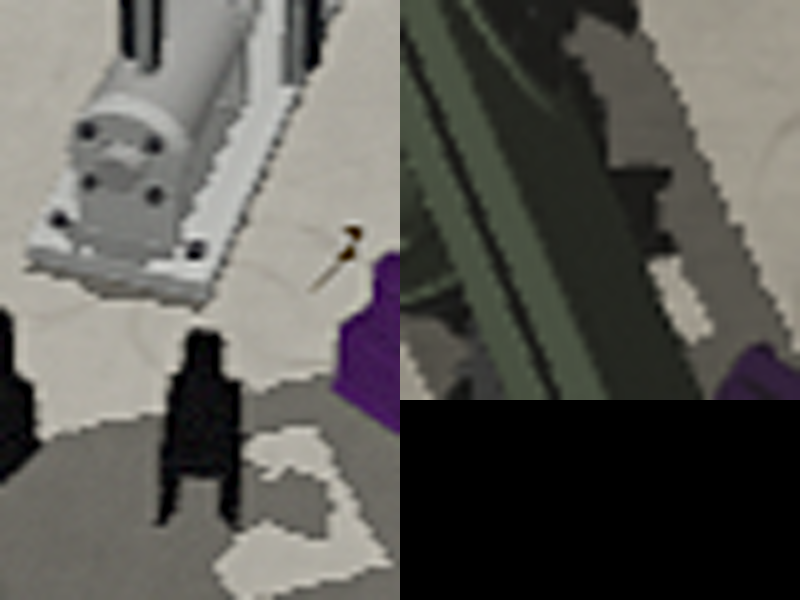

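The side crop shows the long clip upright, with its tab at about px (320.6,265) between the two fingertips. The short clip is to the left and the purple one to the right, and both are clear of the fingers.

Emit:
drive_tool(
  dp=[
    [26, 1, 20],
    [26, 1, 50],
    [26, 1, 80],
    [26, 1, 105],
    [26, 1, 105],
    [26, 1, 105],
    [26, 1, 105],
    [26, 1, 105],
    [26, 1, 105],
    [26, 1, 105],
    [26, 1, 105],
  ],
  delta_rot=[
    [0, 0, 0],
    [0, 0, 0],
    [0, 0, 0],
    [0, 0, 0],
    [0, 0, 0],
    [0, 0, 0],
    [0, 0, 0],
    [0, 0, 0],
    [0, 0, 0],
    [0, 0, 0],
    [0, 0, 0],
  ],
  grip=[0, 0, 0, 0, 0, -0.3, -0.5, -0.7, -1, -1, -1],
  squeeze=60,
)

```text
clock: 3.82
ee_pos: [0.4569, 0.312, 0.0401]
ee_rot: [[-0.069, 0.998, 0.0], [0.998, 0.069, -0.0], [-0.0, 0.0, -1.0]]
force: [-0.2, 0.7, -0.3]
width: -0.0003
finger_force: 0.0
```

```bash
python3 - <<'E'
from h import *
np.set_printoptions(precision=4,suppress=True)
b=snap("side","pics/side2.png");a=snap("top","pics/top2.png")
s=status.observe();print(s["clock"],s["ee_pos"],s["width"],s["finger_force"],s["force"])
c=np.zeros((600,800,3),np.uint8)
i=cv2.imread("pics/side2.png");c[:600,:500]=cv2.resize(i[200:320,270:370],(500,600),interpolation=cv2.INTER_CUBIC)
i=cv2.imread("pics/top2.png");c[:300,500:]=cv2.resize(i[180:260,200:280],(300,300),interpolation=cv2.INTER_CUBIC)
cv2.imwrite("pics/crop3.png",c)
e=s["ee_pos"];print(proj("side",e),proj("top",e))
E
```

```text
3.925 [0.4569 0.312  0.04  ] -0.00040975422195865634 0.0 [-0.4447 -0.9862 -0.2273]
[320.43   274.9124] [227.8582 226.0903]
```

View pics/crop3.png

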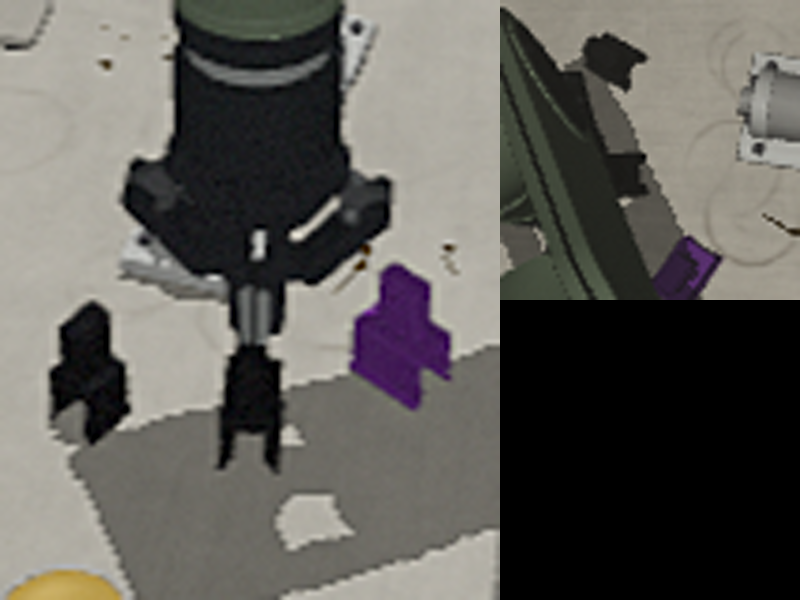

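```bash
python3 - <<'E'
from h import *
np.set_printoptions(precision=4,suppress=True)
for p in((.457,.311,.069),(.457,.324,.069),(.457,.298,.069),(.457,.3335,0),(.457,.3335,.035),(.457,.2885,.035)):print(p,proj("side",p),proj("top",p))
print("legs front bottom side->z0",onz("side",314,294,0),onz("side",326,294.5,0))
i=cv2.imread("pics/side2.png")[235:300,295:345];j=cv2.imread("pics/side0.png")[235:300,295:345]
g=lambda i:cv2.resize((255*(i/255.)**.45).astype(np.uint8),(400,520),interpolation=cv2.INTER_CUBIC)
cv2.imwrite("pics/crop4.png",np.hstack([g(i),g(j)]))
E
```

```text
(0.457, 0.311, 0.069) [320.481  266.2428] [225.8401 225.5056]
(0.457, 0.324, 0.069) [319.5103 270.1313] [220.8249 225.4056]
(0.457, 0.298, 0.069) [321.429  262.4455] [230.8549 225.6055]
(0.457, 0.3335, 0) [318.8071 292.5815] [223.1767 226.6128]
(0.457, 0.3335, 0.035) [318.7966 282.8825] [220.2196 225.9836]
(0.457, 0.2885, 0.035) [322.0481 269.4683] [237.0386 226.3189]
legs front bottom side->z0 [0.4679 0.34   0.    ] [0.4385 0.3362 0.    ]
```

View pics/crop4.png

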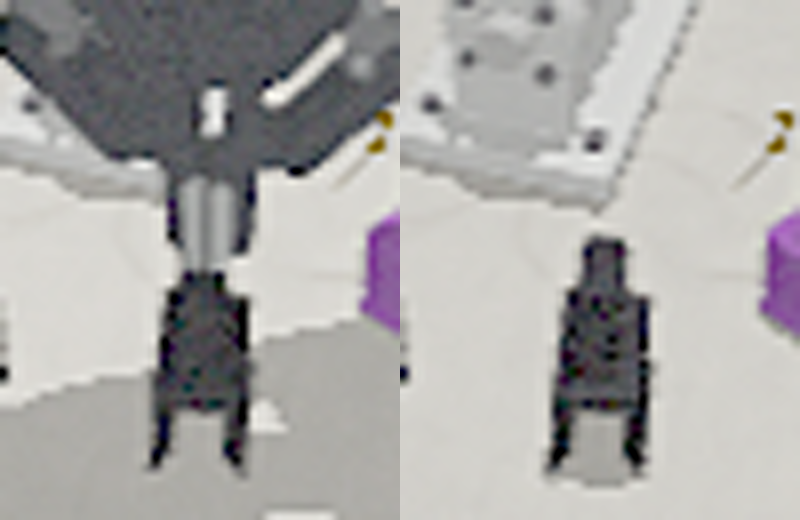

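The fingers shut just above the tab. The side view puts the tips at row 268, about z 0.065, which is higher than the pose readout says. I'll open, go down in small steps while watching the force, and close gently.

Emit:
drive_tool(
  dp=[
    [0, 0, -3],
    [0, 0, -3],
    [0, 0, -3],
    [0, 0, 5],
    [0, 0, 12],
    [0, 0, 18],
    [0, 0, 18],
  ],
  delta_rot=[
    [0, 0, 0],
    [0, 0, 0],
    [0, 0, 0],
    [0, 0, 0],
    [0, 0, 0],
    [0, 0, 0],
    [0, 0, 0],
  ],
  grip=[0, 0, 0, 0, 0, 0, 0],
  squeeze=25,
)

```text
clock: 4.8
ee_pos: [0.4565, 0.3117, 0.0213]
ee_rot: [[-0.069, 0.998, -0.001], [0.998, 0.069, -0.001], [-0.001, -0.001, -1.0]]
force: [0.8, -0.6, 1.0]
width: 0.0428
finger_force: 0.0
```

Emit:
drive_tool(
  dp=[
    [0, 0, 0],
    [0, 0, 0],
    [0, 0, 0],
    [0, 0, 0],
    [0, 0, 0],
    [0, 0, 0],
  ],
  delta_rot=[
    [0, 0, 0],
    [0, 0, 0],
    [0, 0, 0],
    [0, 0, 0],
    [0, 0, 0],
    [0, 0, 0],
  ],
  grip=[-0.3, -0.6, -1, -1, -1, -1],
)

```text
clock: 5.55
ee_pos: [0.4571, 0.3121, 0.0222]
ee_rot: [[-0.069, 0.998, 0.0], [0.998, 0.069, 0.0], [0.0, 0.0, -1.0]]
force: [0.7, 0.2, 1.3]
width: 0.013
finger_force: 30.5
```

Emit:
drive_tool(
  dp=[
    [0, 0, -20],
    [0, 0, -70],
    [0, 0, -120],
    [-60, 4, -120],
    [-120, 8, -120],
    [-180, 12, -120],
    [-230, 14, -120],
    [-257, 15, -120],
    [-257, 15, -120],
    [-257, 15, -120],
    [-257, 15, -120],
  ],
  delta_rot=[
    [0, 0, 0],
    [0, 0, 0],
    [0, 0, 0],
    [0, 0, 0.1],
    [0, 0, 0.2],
    [0, 0, 0.2],
    [0, 0, 0.2],
    [0, 0, 0.2],
    [0, 0, 0.2],
    [0, 0, 0.2],
    [0, 0, 0.2],
  ],
  grip=[-1, -1, -1, -1, -1, -1, -1, -1, -1, -1, -1],
  squeeze=60,
)

```text
clock: 6.92
ee_pos: [0.4894, 0.0576, 0.142]
ee_rot: [[0.129, 0.992, -0.0], [0.992, -0.129, 0.0], [0.0, -0.0, -1.0]]
force: [-0.4, 0.3, -0.8]
width: 0.0121
finger_force: 63.1
```

```bash
python3 - <<'E'
from h import *
np.set_printoptions(precision=4,suppress=True)
b=snap("side","pics/side3.png");a=snap("top","pics/top3.png")
s=status.observe();print(s["clock"],s["ee_pos"],s["ee_rot"],s["width"],s["finger_force"],s["force"])
c=np.zeros((600,800,3),np.uint8)
g=lambda i:(255*(i/255.)**.5).astype(np.uint8)
i=cv2.imread("pics/side3.png");c[:600,:500]=cv2.resize(g(i[150:270,275:375]),(500,600),interpolation=cv2.INTER_CUBIC)
i=cv2.imread("pics/top3.png");c[:300,500:]=cv2.resize(g(i[170:250,280:360]),(300,300),interpolation=cv2.INTER_CUBIC)
cv2.imwrite("pics/crop5.png",c)
e=s["ee_pos"];print(proj("side",e),proj("top",e))
E
```

```text
7.025 [0.4895 0.0575 0.142 ] [[ 0.1291  0.9916 -0.0002]
 [ 0.9916 -0.1291  0.0001]
 [ 0.     -0.0002 -1.    ]] 0.012388477772256585 63.09459328651428 [-0.1532 -0.0721 -0.0007]
[325.1441 183.7065] [324.3764 212.6649]
```

View pics/crop5.png

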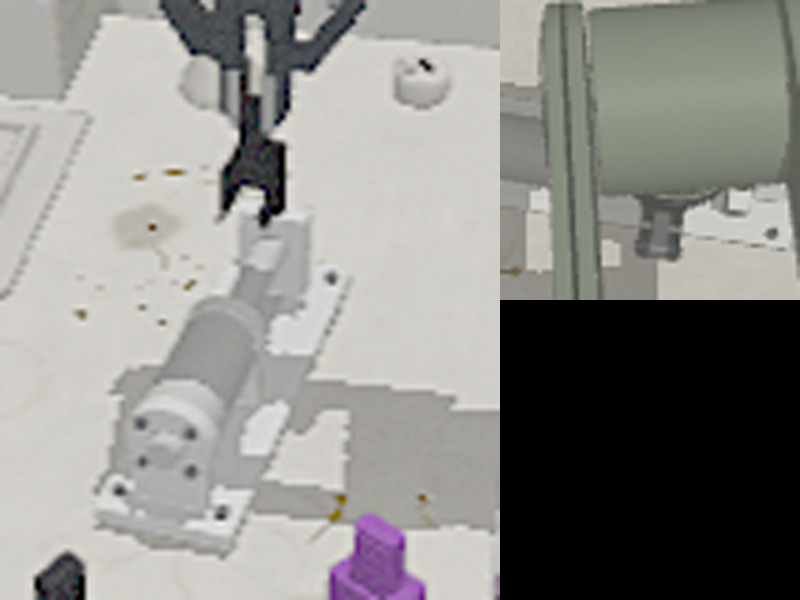

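The clip hangs upright in the fingers. Its front leg ends are at side px (319.4,194) and (328.2,195), over the rod. Next I check those against the expected positions.

```bash
python3 - <<'E'
from h import *
np.set_printoptions(precision=4,suppress=True)
for p in((319.4,194),(328.2,195)):print(onz("side",*p,.12))
d=np.array([.1316,.9913]);x=np.array([d[1],-d[0]]);c=np.array([.4895,.0575])
for s in(-1,1):q=c+d*.0225+s*x*.0145;print("pred",q,proj("side",[*q,.12]))
im=cv2.imread("pics/side3.png");g=im.max(2)
for r in range(165,200,2):
    w=np.where(g[r,310:340]<60)[0]+310;print(r,w.min() if len(w) else 0,w.max() if len(w) else 0,len(w))
print(g[184:200,314:336])
u=np.array([.4942,.089]);print("clip in unit",(c-u)@x,(c-u)@d)
# rod axis check in side0: rod edges at mid gap
g0=cv2.imread("pics/side0.png")
for y in(-.02,-.04,-.06):
    q=u+d*y;print(y,[proj("side",[*(q+x*s),.06]).round(1) for s in(-.01,.01)],proj("top",[*q,.06]))
r=np.array([proj("top",[*(u+d*-.035+x*s),.06]) for s in(-.01,.01)]);print(r)
t0=cv2.imread("pics/top0.png");k=int(round(r[:,0].mean()));print(k,t0[203:226,k].mean(1))
E
```

```text
[0.5021 0.0805 0.12  ]
[0.4764 0.0809 0.12  ]
pred [0.4781 0.0817] [327.5846 195.1049]
pred [0.5068 0.0779] [317.9325 193.3362]
165 319 332 7
167 319 332 7
169 319 332 10
171 319 332 9
173 323 331 7
175 323 326 4
177 323 328 6
179 322 331 10
181 321 331 11
183 320 331 12
185 319 331 13
187 319 331 11
189 319 331 7
191 319 331 7
193 319 328 4
195 327 327 1
197 0 0 0
199 0 0 0
[[169 170 171 178 141  29   0  15  13  11  16   9  14  21  12  16   9   0
  113 166 174 173]
 [172 173 176 182 146  28   9  15  16  16  20  24  12  16  11  11   7   0
  109 167 177 176]
 [164 154 135 141 133  30  11  11  13   4   6   8  12  18  13  12  16   0
  152 184 175 175]
 [170 174 175 183 150  31  10   9   0  82  86  48  32   5   9  11   9   0
  153 184 173 172]
 [168 169 171 180 150  31   3   5  31 118 178 194 183 124   8  17   1   0
  151 181 172 174]
 [168 167 169 179 147  32   3   0 112 139 158 162 143 115   0   9   8   0
  152 183 173 172]
 [167 168 169 180 148  28   0  25 145 188 186 188 186 137   6  11  11   0
  151 182 170 172]
 [170 170 170 180 146  21   0 150 185 186 190 193 161  37   6   4   0  
[... 592 characters left out ...]
2 171 174 175 174 179 152 112 117 105 127 155 161 164 159 133
  112 119 122 115]
 [173 174 177 173 175 174 174 177 153 112 115 133 151 155 157 159 149 120
  108 120 123 114]]
clip in unit -0.0005137099999999832 -0.03184446999999999
-0.02 [array([326.8, 209.5]), array([320.4, 208.2])] [319.2839 214.3554]
-0.04 [array([328.7, 205.7]), array([322.4, 204.5])] [326.8129 215.5061]
-0.06 [array([330.6, 202. ]), array([324.3, 200.9])] [334.3449 216.6572]
[[324.3616 218.9767]
 [325.498  211.4674]]
325 [160.6667 149.3333 154.6667 152.     151.3333 150.3333 152.3333 156.
 148.6667  77.6667 100.6667 111.     127.     120.3333 108.3333  93.
  72.     156.6667 155.     153.3333 151.3333 152.     155.6667]
```

```bash
python3 - <<'E'
from h import *
g=cv2.imread("pics/side0.png").max(2)
for r in(203,205,207):print(r,g[r,314:338])
g=cv2.imread("pics/side3.png").max(2)
for r in(203,205,207):print(r,g[r,314:338])
E
```

```text
203 [134 136 170 165 166 164 169 180 146 109 141 150 153 151 140 120 100 107
 115 112 118 105 118 159]
205 [171 167 166 166 163 167 176 164 142 140 150 153 148 140 121 102 105 115
 114 112 116 103 113 158]
207 [176 169 168 163 169 176 165 141 136 150 152 150 140 118  99 105 114 115
 115 116 114  97 127 167]
203 [139 142 175 171 172 168 174 187 155  83  79  84 139 166 152 129 105 111
 120 120 120 109 118 164]
205 [176 173 170 171 167 173 181 174 132  78  92  95  96  92  86  90 112 118
 117 118 118 107 118 162]
207 [179 175 175 169 174 184 174 130  76  91  97  96  97  88  94 112 119 119
 120 119 121 100 131 171]
```

Emit:
drive_tool(
  dp=[
    [0, 0, 25],
    [0, 0, 45],
    [0, 0, 52],
    [0, 0, 56],
    [0, 0, 58],
    [0, 0, 60],
    [0, 0, 60],
  ],
  delta_rot=[
    [0, 0, 0],
    [0, 0, 0],
    [0, 0, 0],
    [0, 0, 0],
    [0, 0, 0],
    [0, 0, 0],
    [0, 0, 0],
  ],
  grip=[-1, -1, -1, -1, -1, -1, -1],
  squeeze=80,
)

```text
clock: 7.9
ee_pos: [0.4898, 0.0566, 0.0823]
ee_rot: [[0.131, 0.991, 0.0], [0.991, -0.131, -0.0], [0.0, 0.0, -1.0]]
force: [-0.3, -1.0, -0.8]
width: 0.0118
finger_force: 83.6
```

Emit:
drive_tool(
  dp=[
    [0, 0, 1],
    [0, 0, 2],
    [0, 0, 3],
    [0, 0, 4],
    [0, 0, 4],
  ],
  delta_rot=[
    [0, 0, 0],
    [0, 0, 0],
    [0, 0, 0],
    [0, 0, 0],
    [0, 0, 0],
  ],
  grip=[-1, -1, -1, -1, -1],
)

```text
clock: 8.52
ee_pos: [0.4909, 0.0567, 0.0797]
ee_rot: [[0.131, 0.991, 0.003], [0.991, -0.131, 0.0], [0.001, 0.003, -1.0]]
force: [-0.5, 0.2, 8.2]
width: 0.0115
finger_force: 85.1
```

Emit:
drive_tool(
  dp=[
    [0, 0, 1],
    [0, 0, 2],
    [0, 0, 3],
    [0, 0, 3],
  ],
  delta_rot=[
    [0, 0, 0],
    [0, 0, 0],
    [0, 0, 0],
    [0, 0, 0],
  ],
  grip=[-1, -1, -1, -1],
)

```text
clock: 9.02
ee_pos: [0.4911, 0.0568, 0.0772]
ee_rot: [[0.131, 0.991, 0.004], [0.991, -0.131, 0.0], [0.001, 0.004, -1.0]]
force: [-1.0, -1.1, 11.1]
width: 0.0114
finger_force: 85.4
```

Emit:
drive_tool(
  dp=[
    [0, 0, 1],
    [0, 0, 2],
    [0, 0, 2],
  ],
  delta_rot=[
    [0, 0, 0],
    [0, 0, 0],
    [0, 0, 0],
  ],
  grip=[-1, -1, -1],
)

```text
clock: 9.4
ee_pos: [0.4911, 0.0568, 0.075]
ee_rot: [[0.131, 0.991, 0.004], [0.991, -0.131, 0.0], [0.001, 0.004, -1.0]]
force: [0.3, -0.2, 10.9]
width: 0.0115
finger_force: 85.1
```

Emit:
drive_tool(
  dp=[
    [0, 0, 1],
    [0, 0, 2],
    [0, 0, 3],
    [0, 0, 3],
  ],
  delta_rot=[
    [0, 0, 0],
    [0, 0, 0],
    [0, 0, 0],
    [0, 0, 0],
  ],
  grip=[-1, -1, -1, -1],
)

```text
clock: 9.9
ee_pos: [0.4907, 0.0567, 0.0709]
ee_rot: [[0.131, 0.991, 0.003], [0.991, -0.131, 0.0], [0.001, 0.003, -1.0]]
force: [0.6, -0.2, 2.9]
width: 0.0116
finger_force: 84.2
```

Emit:
drive_tool(
  dp=[
    [0, 0, 1],
    [0, 0, 2],
    [0, 0, 2],
  ],
  delta_rot=[
    [0, 0, 0],
    [0, 0, 0],
    [0, 0, 0],
  ],
  grip=[-1, -1, -1],
)

```text
clock: 10.28
ee_pos: [0.4901, 0.0566, 0.0675]
ee_rot: [[0.131, 0.991, 0.001], [0.991, -0.131, -0.0], [-0.0, 0.001, -1.0]]
force: [4.9, -0.4, -6.3]
width: 0.0113
finger_force: 83.0
```

Emit:
drive_tool(
  dp=[
    [0, 0, 1],
    [0, 0, 2],
    [0, 0, 2],
  ],
  delta_rot=[
    [0, 0, 0],
    [0, 0, 0],
    [0, 0, 0],
  ],
  grip=[-1, -1, -1],
)

```text
clock: 10.65
ee_pos: [0.4901, 0.0565, 0.0657]
ee_rot: [[0.13, 0.991, 0.001], [0.991, -0.13, -0.0], [-0.0, 0.001, -1.0]]
force: [5.5, -1.0, -6.6]
width: 0.0118
finger_force: 83.0
```

Emit:
drive_tool(
  dp=[
    [0, 0, 0.5],
    [0, 0, 1],
    [0, 0, 1],
  ],
  delta_rot=[
    [0, 0, 0],
    [0, 0, 0],
    [0, 0, 0],
  ],
  grip=[-1, -1, -1],
)

```text
clock: 11.02
ee_pos: [0.4904, 0.0565, 0.0653]
ee_rot: [[0.13, 0.991, 0.002], [0.991, -0.13, -0.0], [-0.0, 0.002, -1.0]]
force: [5.7, -1.3, -3.5]
width: 0.0114
finger_force: 83.5
```

Emit:
drive_tool(
  dp=[
    [0, 0, 0.5],
    [0, 0, 1],
    [0, 0, 1.5],
    [0, 0, 1.5],
  ],
  delta_rot=[
    [0, 0, 0],
    [0, 0, 0],
    [0, 0, 0],
    [0, 0, 0],
  ],
  grip=[-1, -1, -1, -1],
)

```text
clock: 11.52
ee_pos: [0.4905, 0.0565, 0.0651]
ee_rot: [[0.13, 0.991, 0.002], [0.991, -0.13, -0.0], [0.0, 0.002, -1.0]]
force: [2.7, -1.8, 8.1]
width: 0.0111
finger_force: 84.9
```

Emit:
drive_tool(
  dp=[
    [0, 0, 0.5],
    [0, 0, 1],
    [0, 0, 1],
  ],
  delta_rot=[
    [0, 0, 0],
    [0, 0, 0],
    [0, 0, 0],
  ],
  grip=[-1, -1, -1],
)

```text
clock: 11.9
ee_pos: [0.4906, 0.0565, 0.065]
ee_rot: [[0.13, 0.991, 0.003], [0.991, -0.13, -0.0], [0.0, 0.003, -1.0]]
force: [1.1, -1.9, 14.6]
width: 0.0114
finger_force: 85.8
```

Clip seated: z stopped at 0.065 as expected and the force climbed steeply. Now I release it.

Emit:
drive_tool(
  dp=[
    [0, 0, -2],
    [0, 0, -2],
    [0, 0, -2],
    [0, 0, -2],
    [0, 0, -2],
    [0, 0, -30],
    [0, 0, -70],
    [-51, 0, -70],
    [-51, 0, -70],
    [-51, 0, -70],
  ],
  delta_rot=[
    [0, 0, 0],
    [0, 0, 0],
    [0, 0, 0],
    [0, 0, 0],
    [0, 0, 0],
    [0, 0, 0],
    [0, 0, 0],
    [0, 0, 0],
    [0, 0, 0],
    [0, 0, 0],
  ],
  grip=[-1, 0, 0, 0, 0, 0, 0, 0, 0, 0],
  squeeze=40,
)

```text
clock: 13.15
ee_pos: [0.4827, 0.0062, 0.1324]
ee_rot: [[0.131, 0.991, -0.001], [0.991, -0.131, 0.0], [0.0, -0.001, -1.0]]
force: [-0.2, -0.3, 0.3]
width: 0.0425
finger_force: 0.0
```

```bash
python3 - <<'E'
from h import *
np.set_printoptions(precision=4,suppress=True)
b=snap("side","pics/side4.png");a=snap("top","pics/top4.png")
s=status.observe();print(s["clock"],s["ee_pos"],s["ee_rot"],s["width"],s["force"])
c=np.zeros((600,800,3),np.uint8)
g=lambda i:(255*(i/255.)**.5).astype(np.uint8)
i=cv2.imread("pics/side4.png");c[:600,:500]=cv2.resize(g(i[150:270,275:375]),(500,600),interpolation=cv2.INTER_CUBIC)
i=cv2.imread("pics/top4.png");c[:300,500:]=cv2.resize(g(i[180:240,290:350]),(300,300),interpolation=cv2.INTER_CUBIC)
cv2.imwrite("pics/crop6.png",c)
d=np.array([.1316,.9913]);q=np.array([.4906,.0565])+d*.0225;print("crown front",proj("side",[*q,.078]),"knob top",proj("side",[.4831,.0057,.114]))
E
```

```text
13.25 [0.4828 0.0068 0.1323] [[ 0.13    0.9915 -0.0008]
 [ 0.9915 -0.13    0.0003]
 [ 0.0002 -0.0009 -1.    ]] 0.04277174301120536 [ 0.1656  0.1382 -0.4094]
crown front [322.3538 205.8014] knob top [330.008  182.5833]
```

View pics/crop6.png

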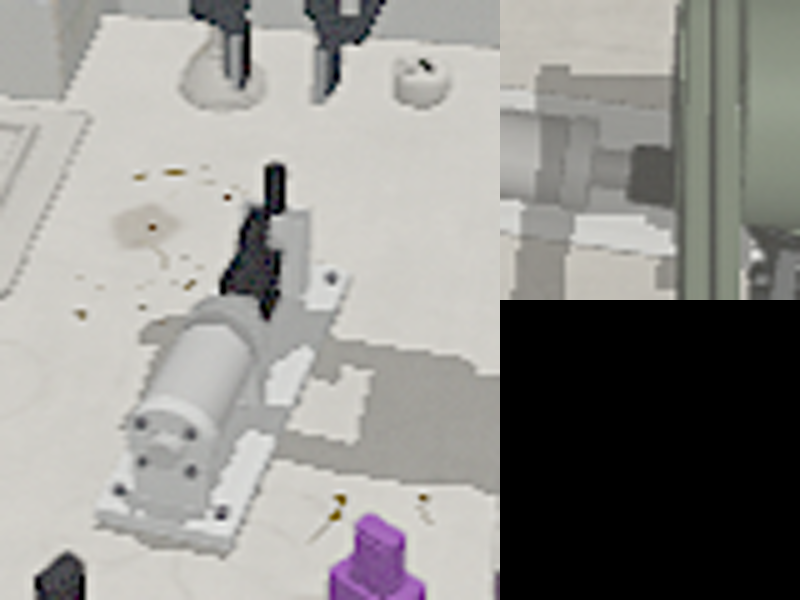

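The clip sits on the rod between head and crosshead (side px about 325,203). The knob top is at about (330,183), with the fingers straddling it. I'll lower and grip the knob.

Emit:
drive_tool(
  dp=[
    [0, 0, 30],
    [0, 0, 60],
    [0, 0, 70],
    [0, 0, 70],
    [0, 0, 70],
    [0, 0, 70],
    [0, 0, 70],
    [0, 0, 70],
    [0, 0, 70],
  ],
  delta_rot=[
    [0, 0, 0],
    [0, 0, 0],
    [0, 0, 0],
    [0, 0, 0],
    [0, 0, 0],
    [0, 0, 0],
    [0, 0, 0],
    [0, 0, 0],
    [0, 0, 0],
  ],
  grip=[0, 0, 0, 0, -0.4, -0.7, -1, -1, -1],
)

```text
clock: 14.38
ee_pos: [0.4857, 0.006, 0.0639]
ee_rot: [[0.131, 0.991, 0.006], [0.991, -0.131, -0.0], [0.001, 0.006, -1.0]]
force: [5.3, -0.1, 1.9]
width: 0.0144
finger_force: 39.2
```

Emit:
drive_tool(
  dp=[
    [0, 3, 0],
    [6, 3, 0],
    [12, 3, 0],
    [18, 3, 0],
    [24, 3, 0],
    [30, 3, 0],
    [30, 3, 0],
  ],
  delta_rot=[
    [0, 0, 0],
    [0, 0, 0],
    [0, 0, 0],
    [0, 0, 0],
    [0, 0, 0],
    [0, 0, 0],
    [0, 0, 0],
  ],
  grip=[-1, -1, -1, -1, -1, -1, -1],
)

```text
clock: 15.25
ee_pos: [0.4891, 0.0338, 0.0639]
ee_rot: [[0.129, 0.992, -0.001], [0.992, -0.129, -0.003], [-0.003, -0.001, -1.0]]
force: [-1.6, -6.4, 9.6]
width: 0.014
finger_force: 40.0
```

Emit:
drive_tool(
  dp=[
    [2, 0, 0],
    [4, 0, 0],
    [6, 0, 0],
    [6, 0, 0],
  ],
  delta_rot=[
    [0, 0, 0],
    [0, 0, 0],
    [0, 0, 0],
    [0, 0, 0],
  ],
  grip=[-1, -1, -1, -1],
)

```text
clock: 15.75
ee_pos: [0.4898, 0.039, 0.0639]
ee_rot: [[0.129, 0.992, -0.001], [0.992, -0.129, -0.004], [-0.005, -0.001, -1.0]]
force: [-1.9, -7.8, 9.4]
width: 0.0144
finger_force: 40.0
```

Emit:
drive_tool(
  dp=[
    [0, 0, -1.5],
    [2, 0, -1.5],
    [4, 0, -1.5],
    [4, 0, -1.5],
  ],
  delta_rot=[
    [0, 0, 0],
    [0, 0, 0],
    [0, 0, 0],
    [0, 0, 0],
  ],
  grip=[-1, -1, -1, -1],
)

```text
clock: 16.25
ee_pos: [0.4902, 0.0427, 0.064]
ee_rot: [[0.129, 0.992, -0.002], [0.992, -0.129, -0.005], [-0.005, -0.001, -1.0]]
force: [0.5, -9.8, -0.7]
width: 0.0139
finger_force: 39.7
```

Emit:
drive_tool(
  dp=[
    [1, 0, 0],
    [2, 0, 0],
    [2, 0, 0],
  ],
  delta_rot=[
    [0, 0, 0],
    [0, 0, 0],
    [0, 0, 0],
  ],
  grip=[-1, -1, -1],
)

```text
clock: 16.62
ee_pos: [0.4904, 0.0445, 0.064]
ee_rot: [[0.129, 0.992, -0.002], [0.992, -0.129, -0.005], [-0.005, -0.002, -1.0]]
force: [1.9, -9.9, -0.9]
width: 0.0141
finger_force: 39.7
```

Emit:
drive_tool(
  dp=[
    [1, 0, 0],
    [2, 0, 0],
    [2, 0, 0],
  ],
  delta_rot=[
    [0, 0, 0],
    [0, 0, 0],
    [0, 0, 0],
  ],
  grip=[-1, -1, -1],
)

```text
clock: 17.0
ee_pos: [0.4907, 0.0465, 0.064]
ee_rot: [[0.129, 0.992, -0.002], [0.992, -0.129, -0.005], [-0.005, -0.002, -1.0]]
force: [0.8, -10.5, 0.7]
width: 0.0141
finger_force: 39.7
```

Emit:
drive_tool(
  dp=[
    [0.5, 0, 0],
    [1, 0, 0],
    [1, 0, 0],
  ],
  delta_rot=[
    [0, 0, 0],
    [0, 0, 0],
    [0, 0, 0],
  ],
  grip=[-1, -1, -1],
)

```text
clock: 17.38
ee_pos: [0.4907, 0.047, 0.064]
ee_rot: [[0.128, 0.992, -0.002], [0.992, -0.128, -0.006], [-0.006, -0.002, -1.0]]
force: [1.0, -11.5, -0.1]
width: 0.0142
finger_force: 39.7
```

Emit:
drive_tool(
  dp=[
    [0.5, 0, 0],
    [1, 0, 0],
    [1.5, 0, 0],
    [1.5, 0, 0],
  ],
  delta_rot=[
    [0, 0, 0],
    [0, 0, 0],
    [0, 0, 0],
    [0, 0, 0],
  ],
  grip=[-1, -1, -1, -1],
)

```text
clock: 17.88
ee_pos: [0.4907, 0.0469, 0.0639]
ee_rot: [[0.127, 0.992, -0.003], [0.992, -0.127, -0.009], [-0.009, -0.002, -1.0]]
force: [1.1, -17.2, 1.0]
width: 0.014
finger_force: 39.7
```

Emit:
drive_tool(
  dp=[
    [0.5, 0, 0],
    [1, 0, 0],
    [1, 0, 0],
  ],
  delta_rot=[
    [0, 0, 0],
    [0, 0, 0],
    [0, 0, 0],
  ],
  grip=[-1, -1, -1],
)

```text
clock: 18.25
ee_pos: [0.4907, 0.0469, 0.0639]
ee_rot: [[0.126, 0.992, -0.003], [0.992, -0.126, -0.011], [-0.011, -0.002, -1.0]]
force: [1.0, -21.0, 1.2]
width: 0.0145
finger_force: 39.8
```

The plunger stopped firmly at the expected place with about 21 N. I'll ease off, release and lift.

Emit:
drive_tool(
  dp=[
    [-2, 0, 0],
    [-4, 0, 0],
    [-4, 0, 0],
    [-4, 0, 0],
    [-4, 0, 0],
    [-4, 0, -30],
    [-4, 0, -80],
    [-30, 0, -130],
    [-90, 0, -130],
    [-150, 0, -130],
    [-150, 0, -130],
    [-150, 0, -130],
  ],
  delta_rot=[
    [0, 0, 0],
    [0, 0, 0],
    [0, 0, 0],
    [0, 0, 0],
    [0, 0, 0],
    [0, 0, 0],
    [0, 0, 0],
    [0, 0, 0],
    [0, 0, 0],
    [0, 0, 0],
    [0, 0, 0],
    [0, 0, 0],
  ],
  grip=[-1, -1, 0, 0, 0, 0, 0, 0, 0, 0, 0, 0],
)

```text
clock: 19.75
ee_pos: [0.4724, -0.0955, 0.194]
ee_rot: [[0.131, 0.991, -0.0], [0.991, -0.131, 0.001], [0.001, -0.0, -1.0]]
force: [0.3, -0.4, -0.5]
width: 0.0431
finger_force: 0.0
```

```bash
python3 - <<'E'
from h import *
np.set_printoptions(precision=4,suppress=True)
b=snap("side","pics/side5.png");a=snap("top","pics/top5.png")
s=status.observe();print(s["clock"],s["ee_pos"],s["width"],s["force"])
c=np.zeros((600,800,3),np.uint8)
g=lambda i:(255*(i/255.)**.5).astype(np.uint8)
i=cv2.imread("pics/side5.png");c[:600,:400]=cv2.resize(g(i[160:280,285:365]),(400,600),interpolation=cv2.INTER_CUBIC)
i=cv2.imread("pics/top5.png");c[:400,400:]=cv2.resize(g(i[190:240,310:360]),(400,400),interpolation=cv2.INTER_CUBIC)
cv2.imwrite("pics/crop7.png",c)
E
```

```text
19.85 [ 0.4726 -0.0947  0.194 ] 0.042440929460662316 [-0.2416 -0.6412  0.144 ]
```

View pics/crop7.png

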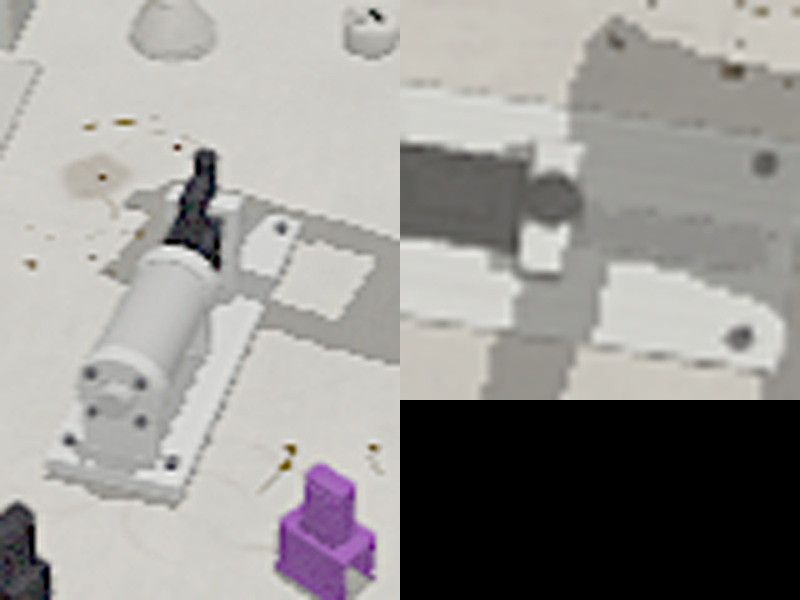

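The clip is trapped between the head and the crosshead with no visible gap, its crown upright on the rod. The short clip and the purple one haven't moved.

```bash
python3 -c "
from plant import robot;print(robot.job_done())"
```

```text
the job is handed in; nothing more can be done
None
```

The longer clip is snapped onto the rod and trapped snugly between crosshead and cylinder head (pressed home with about 21 N); the other bench items were not touched, and the job was handed in at about 20 s.

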